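# Sweep loose screw caps into the collecting tray

### The arm

A 7-joint arm with a two-finger parallel gripper is mounted at the origin on a cart in front of the work surface, level with it; the furniture and walls round the work are solid. World frame = base frame: x ahead of the robot, y to its left, z up, the work surface at z = 0. Lengths are in m, angles in degrees, forces in N, time in s.
With the tool pointing down it reaches from about 0.4 to 0.85 m from the base axis. Payload 4.5 kg.
Tool frame: the origin (TCP) lies on the centre line of the jaws, within the pads' length; the fingertips stand 17 mm ahead of it and the grasp point (between the pads) lies 2 mm behind it (env.nose_length is the distance from the TCP to the fingertips, in m); z points along the fingers, y is the line along which they close (so a half turn about z gives the same grasp; the last joint's range is limited). The gripper opens to 88 mm and grips with 3 to 60 N. Pads are 18 mm wide; open, the fingers measure 123 mm over their backs; the gripper's body (75 mm by 187 mm) begins 45 mm behind the grasp point.
Start: joints at [78.942, 39.483, -11.15, 89.685, 9.013, 51.709, -12.324], TCP at [0.141, -0.609, 0.226] pointing down, gripper open.
Joint ranges: [-172.22, 172.22], [-26.19, 119.32], [-84.43, 86.54], [7.71, 146.69], [-57.33, 237.33], [2.42, 119.75], [-152.13, 152.13]. Speed limits (degrees/s): [147.25, 147.25, 180, 180, 180, 180, 180].

### API

Orientations are given as [roll, pitch, yaw] about the fixed x, y, z axes, in that order (R = Rz(yaw) Ry(pitch) Rx(roll)).
In Python, from plant import monitor, grab_frame, camera_params, ticket, silhouettes, tip_of, env gives the robot as it stands.
- The arm moves only by the tool move_arm, never from a script. Its argument "series" is a list of rows, each a list of 5 numbers: the shift along the world's x, y, z in cm, then the turn about the world's z in rad, then the opening, from -1 (shut) to 1 (fully open). A call has 1 to 10 rows; each row shifts and turns the commanded pose from where the row before left it; what a row does not reach is not made up. A row lasts 1/10 s, in which the tool goes at most 50 mm and 8.59 degrees, less where a joint would pass 70% of its speed; a pose out of reach is approached as far as the arm can. A call with a gripper value outside its range is refused whole. The fingers move at their own pace and stop on an object; the grip force is fixed at half the most. Time passes only in rows, so rows that do not move let the fingers close. It gives the time, the measured TCP pose, the force, the opening and the grip force at its end, in the units of the state.
- monitor.get_obs(): the state, without advancing time (a new reading comes with each control period).
- grab_frame(name): name is "scene" or "top"; returns the picture (420x560x3 uint8, red, green, blue); there is no depth.
- camera_params(name): a dict with "intrinsics" (3x3 intrinsics, pixels), "world_from_camera" (4x4, takes a point from camera to world coordinates). Camera axes: x right, y down, z forward; pixel columns grow to the right and rows downward; lengths in m; the calibration is good to about 2 mm. A picture is of the moment at which its call begins. camera_params takes no time and is no camera call.
- ticket.hand_in(): hands the job in; it is judged then, once.
Trained networks look in the newest picture that a camera, given by its name, has taken for a name from the list of things; names that differ only in an ending like _2 or _b are one class to them, and where a whole thing is asked for, a point or a joint stands for the part that bears it (a point fixed in the world has none). Each returns a list of dicts, best first, with "score" (0 to 1); they miss things now and then, are a little off and sometimes report something else, mostly with a low value. They report only what shows in the picture. A call takes as long as a camera call. They do not tell look-alikes from the thing itself.
- silhouettes(camera, label): "pixels" (420x560 bool, what is visible of it) and "bbox" ([centre column, centre row, width, height] in pixels, round what is visible of it).
- tip_of(camera, label): "point" ([row, column] in pixels: a listed point, or the origin of a listed thing).
The state is a dict: "t": time; "joint_positions": joint angles; "qd": joint speeds; "joint_torque": joint torques, N m; "tcp_pos": TCP position; "eef_rot": TCP orientation; "force": force on the tool from outside, world axes, zero at the start; "moment": the same for the moment, N m; "finger_gap": finger opening in m; "grasp_force": force on a finger pad.
Only numpy, scipy, OpenCV 4.12 (cv2) and the standard library are available. Lean on these libraries where they do the work, as an engineer would, in place of code of your own. Each camera call takes 0.05 s, during which the arm holds its last target. There are 200 camera calls.

### The job

Two loose screw caps (orange and white) lie on the desk in front of the open side of the low blue tray, with a yellow-capped vial standing among them. Sweep both caps across the desk top with the fingertips, through the open side, until each lies wholly inside the tray; they must stay down on the surface, so do not pick either of them up. Leave all three small vials standing where they are.

Things in the scene. Friction and masses are not known exactly. Their poses are not given: they have to be found in the camera images.
- tray: low blue-walled tray with a bare metal floor, fixed to the desk; outside 170 mm (its x) by 130 mm (its y). Walls 3 mm thick, 28 mm high on its -x, +x and -y sides; the +y side is open. Floor 1.5 mm thick. Origin: centre of the outline, at desk height; inner faces of the walls at x = -82, x = +82 and y = -62 mm, open edge at y = +65 mm. The open side faces the robot's right and partly back towards the robot (yaw about 2.75 rad)
- tray_mouth (a point): middle of the tray's open edge, at desk height, 65 mm along the tray's +y axis from its origin, with the same axes as the tray (+y points out of the tray). The opening is 164 mm wide; the floor slopes down to the desk over the last 20 mm, so that caps slide in without a step
- cap_orange: loose orange plastic screw cap lying flat, open side down: a ribbed disc 32 mm in diameter and 14 mm high, about 10 to 20 g; origin at the centre of its underside, z up. It starts on the desk 35 to 165 mm in front of the tray's open edge, at most 75 mm to either side of the tray's middle; which lies where varies
- cap_white: loose white plastic screw cap lying flat, open side down: a ribbed disc 32 mm in diameter and 14 mm high, about 10 to 20 g; origin at the centre of its underside, z up. It starts on the desk 35 to 165 mm in front of the tray's open edge, at most 75 mm to either side of the tray's middle; which lies where varies
- vial_green: green-capped vial, loose and light (15 g), 22 mm in diameter and 46 mm high, standing upright on the desk beside the work; origin at the centre of its underside. To be left alone
- vial_red: red-capped vial, loose and light (15 g), 22 mm in diameter and 46 mm high, standing upright on the desk beside the work; origin at the centre of its underside. To be left alone
- vial_yellow: yellow-capped vial, loose and light (15 g), 22 mm in diameter and 46 mm high, standing upright on the desk in front of the tray among the caps, its place swapped at random with theirs, so that a sweep must pass it by; origin at the centre of its underside. To be left alone
- analyser_corner (a point): foot of the nearest left upright edge of the tall grey analyser cabinet (0.68 m high, fixed); its flat front runs from here 0.55 m to the robot's right (world -y) and its side runs straight away from the robot. Keep the gripper and the arm clear of it
- pc_front (a point): foot of the middle of the front face of the black desktop computer (fixed, 350 mm wide along world y, 100 mm high, monitor on top) behind the tray. Keep the gripper clear of it
There are look-alikes about, which are no part of the job. There is more than one size of the cap_orange; the one meant has the size given above.

How it is judged:
By the outcome, as a careful person would: the job done as asked, in the order asked, and still so for the second after the job is handed in, with the robot touching nothing.
It also fails if it takes over 46 s, if anything falls off the work surface, if the arm or the gripper's body presses on something with over 40 N, if the wrist force passes 120 N, or if a joint passes its speed limit or range.

## Working session

There is one attempt and no reset: what is moved stays moved. The work goes in short steps, Python scripts to look and compute and a tool call to move; the robot and the scene stay as the last step left them, time stands still between calls to the robot, and variables do not carry over. Pictures are saved under pics/ and viewed, at most 10 in all, crops included, and the job is handed in when it is done.

Besides the shell and the picture viewer there is one more tool, called by a JSON object that holds its "op" and its "data", one argument or row to a line. move_arm: Moves the arm, as the interface text tells. Its arguments: {"type":"object","properties":{"series":{"type":"array","items":{"type":"array","items":{"type":"number"}}}},"required":["series"]}

```bash
mkdir -p pics; cat > h.py <<'E'
import numpy as np, cv2
from plant import *
def ray(cam,rc,z=0.0):
    p=camera_params(cam);K=np.array(p["intrinsics"]);T=np.array(p["world_from_camera"])
    d=T[:3,:3]@np.linalg.solve(K,[rc[1],rc[0],1.]);o=T[:3,3]
    return o+d*(z-o[2])/d[2]
E
python3 - <<'E'
from h import *
for c in ["scene","top"]:
    cv2.imwrite(f"pics/{c}0.png",cv2.cvtColor(grab_frame(c),cv2.COLOR_RGB2BGR))
    for n in ["tray","tray_mouth","cap_orange","cap_white","vial_green","vial_red","vial_yellow","analyser_corner","pc_front"]:
        for r in tip_of(c,n)[:4]:
            print(c,n,round(r["score"],2),np.round(r["point"]),np.round(ray(c,r["point"]),3)[:2])
o=monitor.get_obs();print(o["t"],o["tcp_pos"],o["eef_rot"],o["finger_gap"])
E
```

```text
scene tray 0.89 [289. 223.] [0.549 0.287]
scene tray_mouth 0.97 [275. 253.] [0.524 0.225]
scene cap_orange 0.6 [184. 361.] [ 0.492 -0.218]
scene cap_orange 0.54 [243. 312.] [0.479 0.076]
scene cap_white 0.74 [251. 260.] [0.556 0.156]
scene vial_green 0.65 [214. 316.] [ 0.522 -0.026]
scene vial_green 0.31 [274. 306.] [0.441 0.173]
scene vial_red 0.55 [246. 209.] [0.654 0.194]
scene vial_yellow 0.7 [277. 305.] [0.439 0.18 ]
scene vial_yellow 0.33 [274. 252.] [0.528 0.223]
scene analyser_corner 0.61 [215. 270.] [0.612 0.028]
scene pc_front 0.36 [251. 256.] [0.561 0.16 ]
top tray 0.64 [220. 210.] [0.547 0.28 ]
top tray_mouth 0.97 [230. 228.] [0.52  0.229]
top cap_orange 0.71 [237. 396.] [ 0.49  -0.225]
top cap_orange 0.44 [241. 283.] [0.484 0.082]
top cap_white 0.56 [215. 254.] [0.558 0.159]
top vial_green 0.53 [225. 325.] [ 0.525 -0.035]
top vial_green 0.16 [193. 307.] [0.615 0.013]
top vial_red 0.47 [186. 238.] [0.64  0.203]
top vial_yellow 0.58 [262. 246.] [0.431 0.182]
top analyser_corner 0.7 [192. 303.] [0.618 0.024]
1.0 [ 0.1405749  -0.60902261  0.22637472] [ 1.79992092e+02 -2.43646227e-04  1.29950258e+01] 0.08762208970883069
```

```bash
python3 - <<'E'
import cv2
a=cv2.imread("pics/top0.png")[150:300,170:370]
cv2.imwrite("pics/topc.png",cv2.resize(a,(800,600),interpolation=cv2.INTER_CUBIC))
E
```

```text
(no output)
```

View pics/scene0.png

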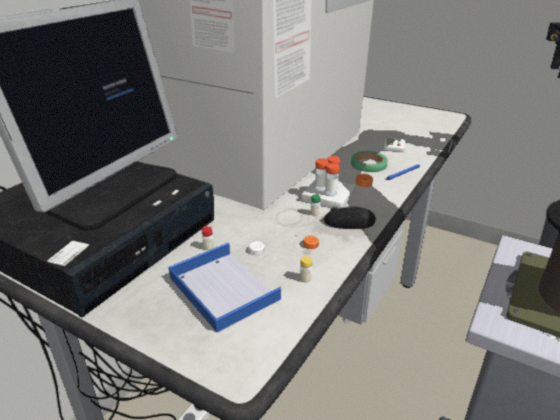

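View pics/top0.png

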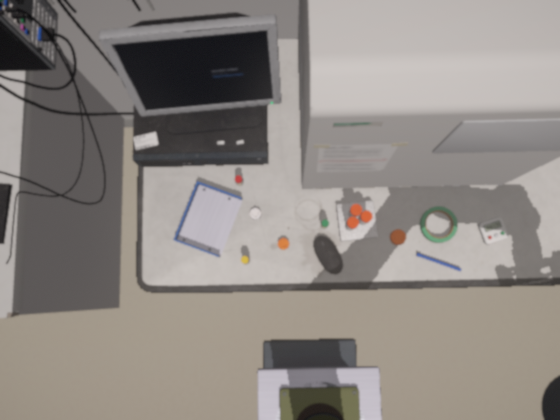

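View pics/topc.png

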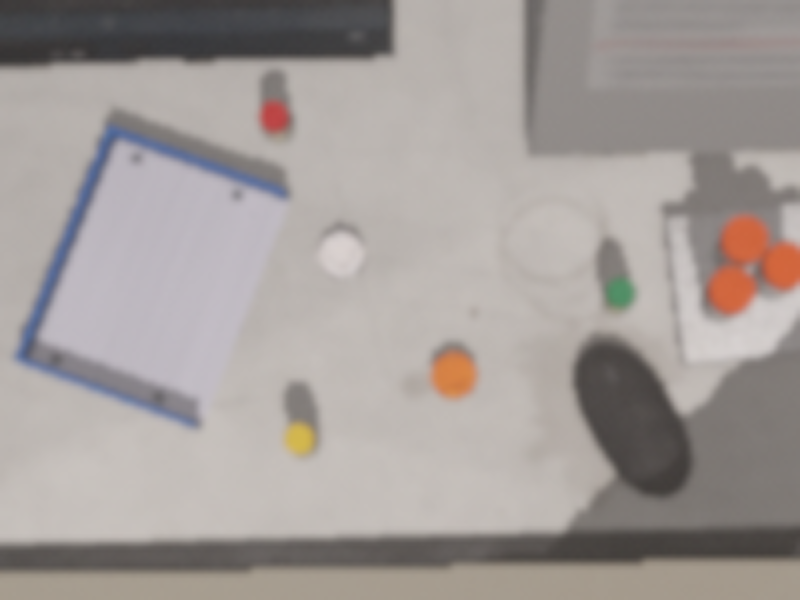

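The top view shows the tray at (207,218), white cap (255,213), orange cap (283,243), yellow vial (244,259), red (239,179) and green (325,222). There are several orange candidates: (283,243), a larger one at (398,237), and the rack tops at about (355,217). Only (283,243) is in the crop at the same 46 px width as the white cap, which makes it 32 mm, and it lies in front of the mouth, so it is the one meant.

In mouth coordinates (x, out), white is at (-60,51) mm, orange at (-19,152) and yellow at (63,77). I'll sweep with the fingers about 22 mm apart so the cap nests between them.

{"op": "move_arm", "data": {
  "series": [
    [2.2,3.3,0,0.095,-0.5],
    [2.2,3.3,0,0.095,-0.5],
    [2.2,3.3,0,0.095,-0.5],
    [2.2,3.3,0,0.095,-0.5],
    [2.2,3.3,0,0.095,-0.5],
    [2.2,3.3,0,0.095,-0.5],
    [2.2,3.3,0,0.095,-0.5],
    [2.2,3.3,0,0.095,-0.5],
    [2.2,3.3,0,0.095,-0.5],
    [2.2,3.3,0,0.095,-0.5]
  ]
}}

```text
t: 2.0
tcp_pos: [0.3614, -0.2778, 0.2266]
eef_rot: [179.9, 0.0, 67.6]
force: [1.2, -0.8, 0.9]
finger_gap: 0.0221
grasp_force: 0.0
```

{"op": "move_arm", "data": {
  "series": [
    [1,4,0,0,-0.5],
    [1,4,0,0,-0.5],
    [1,4,0,0,-0.5],
    [1,4,0,0,-0.5],
    [1,4,0,0,-0.5],
    [1,4,0,0,-0.5],
    [1,4,0,0,-0.5],
    [1,4,0,0,-0.5],
    [1,4,0,0,-0.5],
    [1,4,0,0,-0.5]
  ]
}}

```text
t: 3.0
tcp_pos: [0.461, 0.1227, 0.2265]
eef_rot: [180.0, -0.0, 67.4]
force: [0.5, 0.0, -0.1]
finger_gap: 0.0218
grasp_force: 0.0
```

{"op": "move_arm", "data": {
  "series": [
    [2.1,0,0,0,-0.5],
    [2.1,0,0,0,-0.5],
    [2,0.1,0,0,-0.5],
    [2,0.1,0,0,-0.5],
    [0,0,-4,0,-0.5],
    [0,0,-4,0,-0.5],
    [0,0,-4,0,-0.5],
    [0,0,-3,0,-0.5],
    [0,0,0,0,-0.5],
    [0,0,0,0,-0.5]
  ]
}}

```text
t: 4.0
tcp_pos: [0.5428, 0.1232, 0.0767]
eef_rot: [180.0, 0.0, 67.4]
force: [0.7, -0.6, 0.9]
finger_gap: 0.0222
grasp_force: 0.0
```

```bash
python3 - <<'E'
from h import *
a=grab_frame("scene");b=grab_frame("top")
i=np.vstack([cv2.resize(a[190:330,150:350],(400,280)),cv2.resize(b[150:290,170:370],(400,280))])
cv2.imwrite("pics/p1.png",cv2.cvtColor(i,cv2.COLOR_RGB2BGR))
E
```

```text
(no output)
```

View pics/p1.png

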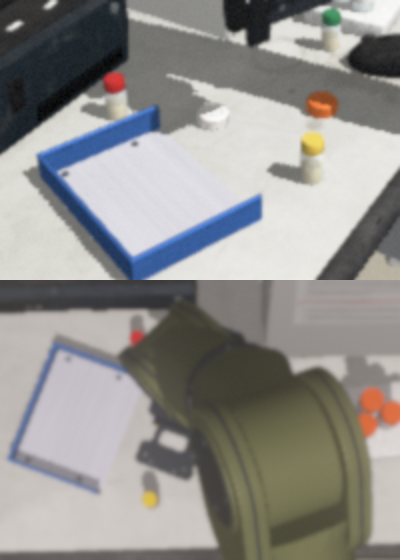

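Scene crop: the fingertips are at about (255,35), behind the white cap at (213,117). All three vials are standing. I'll check the tip projection against this before lowering.

```bash
cat >> h.py <<'E'
def proj(cam,P):
    p=camera_params(cam);q=np.linalg.inv(np.array(p["world_from_camera"]))@np.r_[P,1];u=np.array(p["intrinsics"])@q[:3]
    return u[:2]/u[2]
E
python3 - <<'E'
from h import *
t=[0.5428,0.1232]
e=np.array([-.924,.382,0])
for s in (-.02,.02):
    u=proj("scene",np.r_[t,.06]+s*e);print((u-[150,190])*2, (proj("scene",np.r_[t,.005]+s*e)-[150,190])*2)
print((proj("scene",[.557,.157,.007])-[150,190])*2)
E
```

```text
[234.96063379  51.58909481] [235.8288251   96.55490419]
[258.47660648  68.99744946] [258.65500073 114.76413313]
[217.21350809 116.43082158]
```

```bash
python3 - <<'E'
from h import *
print(env.nose_length)
a=grab_frame("scene")
i=cv2.resize(a[170:260,220:340],(800,600),interpolation=cv2.INTER_CUBIC)
cv2.imwrite("pics/p2.png",cv2.cvtColor(i,cv2.COLOR_RGB2BGR))
E
```

```text
0.017
```

View pics/p2.png

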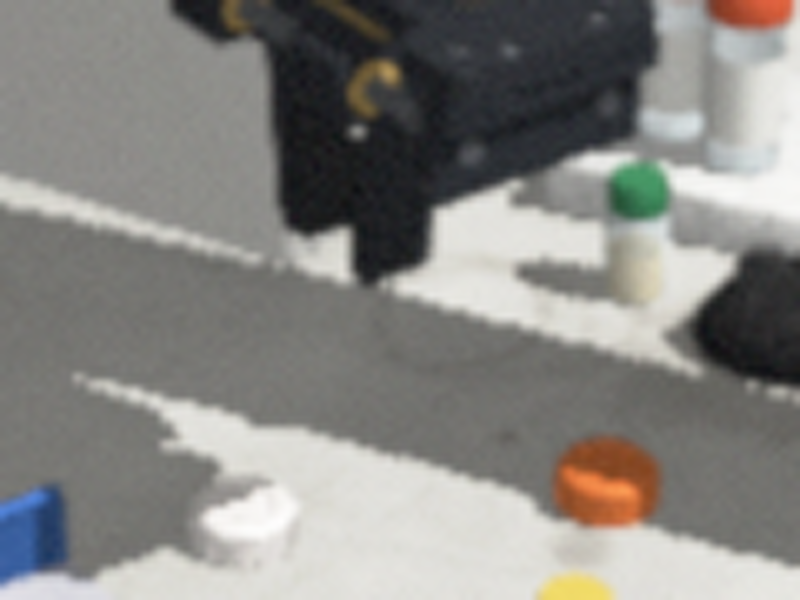

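The cap projects correctly, but the tips look about 25 mm higher than computed. I'll lower in two stages and look again.

{"op": "move_arm", "data": {
  "series": [
    [0,0,-2,0,-0.5],
    [0,0,-2,0,-0.5],
    [0,0,-1,0,-0.5],
    [0,0,0,0,-0.5]
  ]
}}

```text
t: 4.55
tcp_pos: [0.5424, 0.123, 0.0263]
eef_rot: [-180.0, 0.0, 67.4]
force: [-0.7, -0.2, 0.1]
finger_gap: 0.0224
grasp_force: 0.0
```

```bash
python3 - <<'E'
from h import *
print(monitor.get_obs()["tcp_pos"],monitor.get_obs()["force"])
a=grab_frame("scene")
i=cv2.resize(a[170:260,220:340],(800,600),interpolation=cv2.INTER_CUBIC)
cv2.imwrite("pics/p3.png",cv2.cvtColor(i,cv2.COLOR_RGB2BGR))
E
```

```text
[0.54244108 0.12296757 0.02628049] [-0.7193665  -0.17046262  0.08775155]
```

View pics/p3.png

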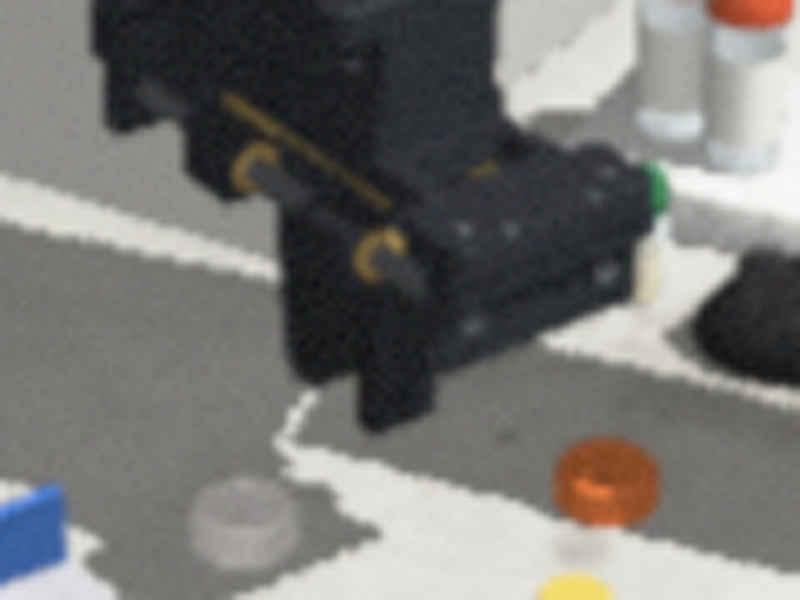

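The tips still show about 11 px high, so I'll probe down gently.

{"op": "move_arm", "data": {
  "series": [
    [0,0,-0.3,0,-0.5],
    [0,0,-0.2,0,-0.5],
    [0,0,0,0,-0.5]
  ]
}}

```text
t: 4.9
tcp_pos: [0.5428, 0.123, 0.0216]
eef_rot: [180.0, -0.0, 67.4]
force: [0.2, -0.1, 0.6]
finger_gap: 0.022
grasp_force: 0.0
```

{"op": "move_arm", "data": {
  "series": [
    [0,0,-0.2,0,-0.5],
    [0,0,-0.2,0,-0.5],
    [0,0,0,0,-0.5]
  ]
}}

```text
t: 5.2
tcp_pos: [0.5424, 0.1229, 0.0171]
eef_rot: [-180.0, 0.0, 67.4]
force: [-0.1, 0.4, 0.6]
finger_gap: 0.022
grasp_force: 0.0
```

{"op": "move_arm", "data": {
  "series": [
    [0,0,-0.2,0,-0.5],
    [0,0,0,0,-0.5]
  ]
}}

```text
t: 5.4
tcp_pos: [0.5424, 0.1229, 0.0151]
eef_rot: [-180.0, 0.0, 67.4]
force: [0.1, -0.5, 0.7]
finger_gap: 0.0221
grasp_force: 0.0
```

{"op": "move_arm", "data": {
  "series": [
    [0,0,-0.2,0,-0.5],
    [0,0,0,0,-0.5]
  ]
}}

```text
t: 5.6
tcp_pos: [0.5424, 0.123, 0.0131]
eef_rot: [-180.0, 0.0, 67.4]
force: [-0.6, 0.5, -0.6]
finger_gap: 0.0222
grasp_force: 0.0
```

No contact 4 mm below the nominal desk contact, so the tips really are higher than stated. Continuing until they touch.

{"op": "move_arm", "data": {
  "series": [
    [0,0,-0.3,0,-0.5],
    [0,0,-0.3,0,-0.5],
    [0,0,0,0,-0.5]
  ]
}}

```text
t: 5.9
tcp_pos: [0.5423, 0.1229, 0.0069]
eef_rot: [-180.0, 0.0, 67.4]
force: [-0.3, -0.4, 0.4]
finger_gap: 0.0219
grasp_force: 0.0
```

```bash
python3 - <<'E'
from h import *
o=monitor.get_obs();print(o["tcp_pos"],o["force"],o["joint_positions"])
a=grab_frame("scene")
i=cv2.resize(a[170:260,220:340],(800,600),interpolation=cv2.INTER_CUBIC)
cv2.imwrite("pics/p4.png",cv2.cvtColor(i,cv2.COLOR_RGB2BGR))
E
```

```text
[0.54226162 0.12289842 0.00688355] [-0.30525808 -0.44247025  0.36428552] [-11.02954228  54.37175954 -11.04607638 109.05162267  28.18011969
  19.26913336 -66.91844456]
```

View pics/p4.png

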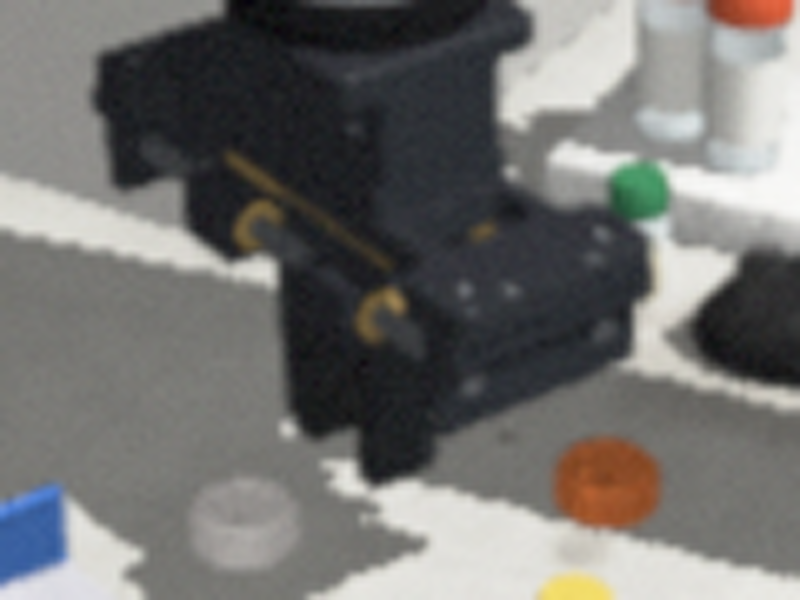

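Tips now at about (272,239) px, about 10 mm above the desk. The xy agrees with the reading. Continuing down.

{"op": "move_arm", "data": {
  "series": [
    [0,0,-0.3,0,-0.5],
    [0,0,0,0,-0.5]
  ]
}}

```text
t: 6.15
tcp_pos: [0.5424, 0.1229, 0.004]
eef_rot: [-180.0, 0.0, 67.4]
force: [1.1, 0.4, 0.4]
finger_gap: 0.0224
grasp_force: 0.0
```

{"op": "move_arm", "data": {
  "series": [
    [0,0,-0.2,0,-0.5],
    [0,0,0,0,-0.5]
  ]
}}

```text
t: 6.35
tcp_pos: [0.5424, 0.1229, 0.0021]
eef_rot: [-180.0, 0.0, 67.4]
force: [-0.4, 0.3, -0.3]
finger_gap: 0.0223
grasp_force: 0.0
```

{"op": "move_arm", "data": {
  "series": [
    [0,0,-0.2,0,-0.5],
    [0,0,0,0,-0.5]
  ]
}}

```text
t: 6.55
tcp_pos: [0.5425, 0.123, 0.0001]
eef_rot: [-180.0, 0.0, 67.4]
force: [0.4, 0.6, -0.0]
finger_gap: 0.0219
grasp_force: 0.0
```

{"op": "move_arm", "data": {
  "series": [
    [0,0,-0.2,0,-0.5],
    [0,0,0,0,-0.5]
  ]
}}

```text
t: 6.75
tcp_pos: [0.5424, 0.1229, -0.0019]
eef_rot: [-180.0, 0.0, 67.4]
force: [1.1, -1.0, 0.4]
finger_gap: 0.0221
grasp_force: 0.0
```

{"op": "move_arm", "data": {
  "series": [
    [0,0,-0.2,0,-0.5],
    [0,0,0,0,-0.5]
  ]
}}

```text
t: 6.95
tcp_pos: [0.5424, 0.1229, -0.0039]
eef_rot: [-180.0, 0.0, 67.4]
force: [0.1, -0.6, -0.1]
finger_gap: 0.0222
grasp_force: 0.0
```

{"op": "move_arm", "data": {
  "series": [
    [0,0,-0.2,0,-0.5],
    [0,0,0,0,-0.5]
  ]
}}

```text
t: 7.15
tcp_pos: [0.5424, 0.1229, -0.0059]
eef_rot: [-180.0, 0.0, 67.4]
force: [0.2, 0.2, 0.3]
finger_gap: 0.0218
grasp_force: 0.0
```

{"op": "move_arm", "data": {
  "series": [
    [0,0,-0.2,0,-0.5],
    [0,0,0,0,-0.5]
  ]
}}

```text
t: 7.35
tcp_pos: [0.5424, 0.123, -0.0079]
eef_rot: [-180.0, 0.0, 67.4]
force: [0.7, 0.5, -0.1]
finger_gap: 0.022
grasp_force: 0.0
```

```bash
python3 - <<'E'
from h import *
o=monitor.get_obs();print(o["tcp_pos"],o["force"])
a=grab_frame("scene")
i=cv2.resize(a[170:260,220:340],(800,600),interpolation=cv2.INTER_CUBIC)
i=cv2.cvtColor(i,cv2.COLOR_RGB2BGR)
i=cv2.LUT(i,(255*(np.arange(256)/255)**.5).astype(np.uint8))
e=np.array([-.924,.382]);d=np.array([.382,.924])
for s in (-.0285,-.011,.011,.0285):
  for m in (-.009,.009):
    u=(proj("scene",np.r_[o["tcp_pos"][:2]+s*e+m*d,0])-[220,170])*6.667
    cv2.circle(i,tuple(int(v) for v in u),3,(0,0,255),-1)
cv2.imwrite("pics/p5.png",i)
E
```

```text
[ 0.54241456  0.12295236 -0.0079038 ] [ 0.6524852   0.46719425 -0.12203366]
```

View pics/p5.png

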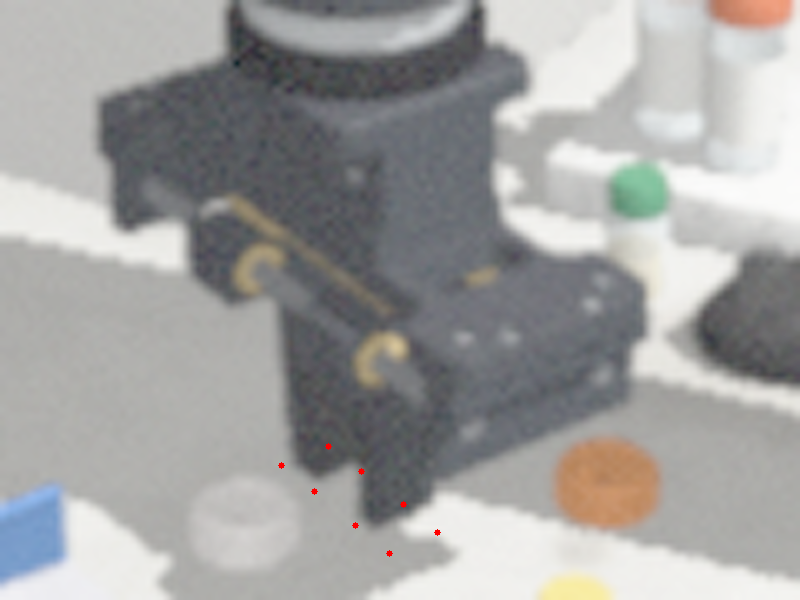

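The tips appear to be about 9 mm above the desk, so I'll go lower while watching the force.

{"op": "move_arm", "data": {
  "series": [
    [0,0,-0.2,0,-0.5],
    [0,0,-0.1,0,-0.5],
    [0,0,0,0,-0.5]
  ]
}}

```text
t: 7.7
tcp_pos: [0.5424, 0.123, -0.0109]
eef_rot: [-180.0, 0.0, 67.4]
force: [1.0, 0.1, -0.6]
finger_gap: 0.0221
grasp_force: 0.0
```

{"op": "move_arm", "data": {
  "series": [
    [0,0,-0.2,0,-0.5],
    [0,0,0,0,-0.5]
  ]
}}

```text
t: 7.9
tcp_pos: [0.5427, 0.123, -0.0119]
eef_rot: [180.0, -0.0, 67.4]
force: [-1.2, -0.3, 7.4]
finger_gap: 0.0219
grasp_force: 3.7
```

{"op": "move_arm", "data": {
  "series": [
    [0,0,-0.2,0,-0.5],
    [0,0,0,0,-0.5]
  ]
}}

```text
t: 8.1
tcp_pos: [0.5427, 0.123, -0.012]
eef_rot: [179.9, -0.0, 67.4]
force: [-5.7, -0.3, 26.5]
finger_gap: 0.0222
grasp_force: 12.8
```

Desk contact is at TCP z = -0.012. I'll raise the tips to about 3.5 mm and sweep white in.

{"op": "move_arm", "data": {
  "series": [
    [0,0,0.65,0,-0.5],
    [0.4,0.9,0,0,-0.5],
    [0.4,0.9,0,0,-0.5],
    [0.3,1,0,0,-0.5],
    [0.3,1,0,0,-0.5],
    [0.3,1,0,0,-0.5],
    [0.2,1,0,0,-0.5],
    [0.2,1,0,0,-0.5],
    [0.2,1,0,0,-0.5],
    [0.2,1,0,0,-0.5]
  ]
}}

```text
t: 9.1
tcp_pos: [0.5676, 0.2118, -0.0082]
eef_rot: [180.0, 0.0, 67.4]
force: [0.2, -0.2, 0.1]
finger_gap: 0.0218
grasp_force: 0.1
```

{"op": "move_arm", "data": {
  "series": [
    [0.2,1,0,0,-0.5],
    [0.2,0.8,0,0,-0.5],
    [0.1,0.4,0,0,-0.5],
    [0,0,0,0,-0.5]
  ]
}}

```text
t: 9.5
tcp_pos: [0.5727, 0.2339, -0.0081]
eef_rot: [180.0, -0.0, 67.5]
force: [-0.1, -0.2, 0.7]
finger_gap: 0.022
grasp_force: 0.0
```

```bash
python3 - <<'E'
from h import *
o=monitor.get_obs();print(o["tcp_pos"],o["force"])
a=grab_frame("scene")
i=cv2.resize(a[190:330,150:350],(800,560),interpolation=cv2.INTER_CUBIC)
cv2.imwrite("pics/p6.png",cv2.cvtColor(i,cv2.COLOR_RGB2BGR))
for n in ["cap_white","cap_orange","vial_red","vial_yellow"]:
    for r in tip_of("scene",n)[:3]: print(n,round(r["score"],2),np.round(r["point"]),np.round(ray("scene",r["point"]),3)[:2])
E
```

```text
[ 0.57266042  0.2338599  -0.00813008] [-0.13585397 -0.19328952  0.66701139]
cap_white 0.54 [273. 222.] [0.577 0.251]
cap_orange 0.63 [248. 310.] [0.474 0.095]
cap_orange 0.45 [182. 366.] [ 0.486 -0.231]
cap_orange 0.33 [271. 222.] [0.581 0.246]
vial_red 0.68 [248. 209.] [0.649 0.199]
vial_yellow 0.71 [277. 304.] [0.439 0.182]
```

View pics/p6.png

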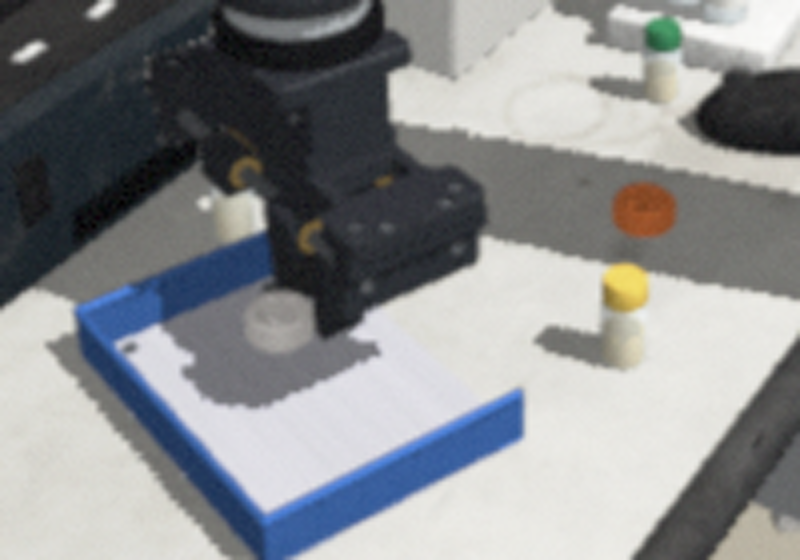

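The white cap lies well inside the tray (crop 278,320), and the red, yellow and green vials are standing in place. Next I'll back off, lift and go behind the orange cap.

{"op": "move_arm", "data": {
  "series": [
    [-0.6,-1.4,0,0,-0.5],
    [0,0,4,0,-0.5],
    [0,0,4,0,-0.5],
    [-2,-3.5,0,0,-0.5],
    [-2,-3.5,0,0,-0.5],
    [-2,-3.5,0,0,-0.5],
    [-2,-3.5,0,0,-0.5],
    [-2.1,-3.6,0,0,-0.5],
    [0,0,0,0,-0.5],
    [0,0,0,0,-0.5]
  ]
}}

```text
t: 10.75
tcp_pos: [0.4655, 0.0421, 0.072]
eef_rot: [180.0, 0.0, 67.3]
force: [-0.2, 0.3, -0.6]
finger_gap: 0.0224
grasp_force: 0.0
```

```bash
python3 - <<'E'
from h import *
o=monitor.get_obs();print(o["tcp_pos"],o["force"])
grab_frame("scene")
for n in ["cap_white","cap_orange","vial_red","vial_yellow","vial_green"]:
    for r in silhouettes("scene",n)[:3]:
        b=r["bbox"]; print(n,round(r["score"],2),np.round(b,1),np.round(ray("scene",[b[1],b[0]],.007),3)[:2])
E
```

```text
[0.46554924 0.04208437 0.07204379] [-0.22202544  0.32291272 -0.58849391]
cap_white 0.56 [219.  269.9  15.6  15.9] [0.583 0.253]
cap_orange 0.71 [309.  242.7  13.8  11.2] [0.479 0.088]
vial_red 0.83 [208.2 236.2  10.4  25.5] [0.67  0.176]
vial_yellow 0.76 [306.  268.4  13.7  25.8] [0.445 0.165]
vial_green 0.61 [311.2 242.2  14.5  11. ] [0.476 0.084]
vial_green 0.6 [314.7 205.2  10.6  20.7] [ 0.539 -0.051]
```

{"op": "move_arm", "data": {
  "series": [
    [0,0,-4,0,-0.5],
    [0,0,-3,0,-0.5],
    [0,0,-1,0,-0.5],
    [0,0,0,0,-0.5],
    [0.3,1,0,0,-0.5],
    [0.3,1,0,0,-0.5],
    [0.3,1,0,0,-0.5],
    [0.3,1,0,0,-0.5],
    [0.2,1,0,0,-0.5],
    [0.2,1,0,0,-0.5]
  ]
}}

```text
t: 12.05
tcp_pos: [0.4829, 0.1041, -0.0071]
eef_rot: [-179.9, 0.0, 67.4]
force: [0.4, -0.5, -0.2]
finger_gap: 0.0222
grasp_force: 0.1
```

{"op": "move_arm", "data": {
  "series": [
    [0.3,1,0,0,-0.5],
    [0.2,1,0,0,-0.5],
    [0.2,1,0,0,-0.5],
    [0.3,1,0,0,-0.5],
    [0.2,1,0,0,-0.5],
    [0.2,1,0,0,-0.5],
    [0.2,1,0,0,-0.5],
    [0.2,1,0,0,-0.5]
  ]
}}

```text
t: 12.85
tcp_pos: [0.5007, 0.1839, -0.0074]
eef_rot: [-179.9, 0.1, 67.4]
force: [0.1, 0.1, 0.4]
finger_gap: 0.0219
grasp_force: 0.1
```

```bash
python3 - <<'E'
from h import *
o=monitor.get_obs();print(o["tcp_pos"],o["force"])
grab_frame("scene")
for n in ["cap_white","cap_orange","vial_red","vial_yellow","vial_green"]:
    for r in silhouettes("scene",n)[:3]:
        b=r["bbox"]; print(n,round(r["score"],2),np.round(b,1),np.round(ray("scene",[b[1],b[0]],.007),3)[:2])
E
```

```text
[ 0.50070581  0.18386341 -0.00738499] [0.05534258 0.0975168  0.40966183]
cap_white 0.63 [219.5 268.3  15.2  16.2] [0.585 0.249]
cap_orange 0.53 [264.5 269.9  16.3  12.2] [0.509 0.209]
cap_orange 0.45 [364.4 181.4  18.6  14.5] [ 0.486 -0.22 ]
vial_red 0.55 [207.1 237.1  11.2  26.8] [0.67  0.179]
vial_yellow 0.82 [306.1 268.6  13.1  25.4] [0.444 0.165]
vial_green 0.59 [315.7 203.5  10.2  18.4] [ 0.54  -0.059]
```

The orange cap is tracking ahead of the fingers and the vials haven't moved. Finishing the sweep.

{"op": "move_arm", "data": {
  "series": [
    [0.2,1,0,0,-0.5],
    [0.2,1,0,0,-0.5],
    [0.3,1,0,0,-0.5],
    [0.2,1,0,0,-0.5],
    [0.2,1,0,0,-0.5],
    [0.2,1,0,0,-0.5],
    [0.2,0.6,0,0,-0.5],
    [0,0,0,0,-0.5]
  ]
}}

```text
t: 13.95
tcp_pos: [0.5158, 0.2506, -0.0073]
eef_rot: [-179.9, -0.0, 67.5]
force: [-0.8, -1.3, 0.3]
finger_gap: 0.0225
grasp_force: 0.0
```

{"op": "move_arm", "data": {
  "series": [
    [-0.6,-1.4,0,0,-0.5],
    [0,0,3,0,-0.5],
    [0,0,5,0,-0.5],
    [-1,-4,2,0,-0.5],
    [-1,-4,0,0,-0.5],
    [-1,-4,0,0,-0.5],
    [-1,-4,0,0,-0.5],
    [-1,-4,0,0,-0.5],
    [-1,-4,0,0,-0.5],
    [0,0,0,0,-0.5]
  ]
}}

```text
t: 14.95
tcp_pos: [0.4462, -0.0127, 0.0924]
eef_rot: [-179.8, 0.5, 66.8]
force: [-0.3, -0.7, -0.0]
finger_gap: 0.022
grasp_force: 0.0
```

```bash
python3 - <<'E'
from h import *
o=monitor.get_obs();print(o["t"],o["tcp_pos"],o["force"])
a=grab_frame("scene")
i=cv2.resize(a[190:330,150:350],(800,560),interpolation=cv2.INTER_CUBIC)
cv2.imwrite("pics/p7.png",cv2.cvtColor(i,cv2.COLOR_RGB2BGR))
M=np.array([.521,.227])
for n in ["cap_white","cap_orange","vial_red","vial_yellow","vial_green"]:
    for r in silhouettes("scene",n)[:3]:
        b=r["bbox"]; p=ray("scene",[b[1],b[0]],.007)[:2];q=p-M
        print(n,round(r["score"],2),np.round(b,1),np.round(p,3),np.round([q@[-.924,.382],q@[-.382,-.924]],3))
E
```

```text
14.95 [ 0.44624256 -0.0126726   0.09244731] [-0.25642699 -0.71504893 -0.00809366]
cap_white 0.73 [222.2 269.9  12.5  13.6] [0.578 0.25 ] [-0.044 -0.043]
cap_orange 0.8 [240.3 284.   16.6  15.6] [0.525 0.265] [ 0.011 -0.037]
vial_red 0.67 [206.8 236.4  11.3  23. ] [0.672 0.178] [-0.159 -0.012]
vial_yellow 0.8 [305.7 268.1  17.   28.4] [0.446 0.164] [0.046 0.087]
vial_green 0.51 [316.  206.7  13.   19.3] [ 0.533 -0.046] [-0.116  0.248]
vial_green 0.3 [239.1 285.1  13.2  15.7] [0.525 0.269] [ 0.012 -0.04 ]
```

View pics/p7.png

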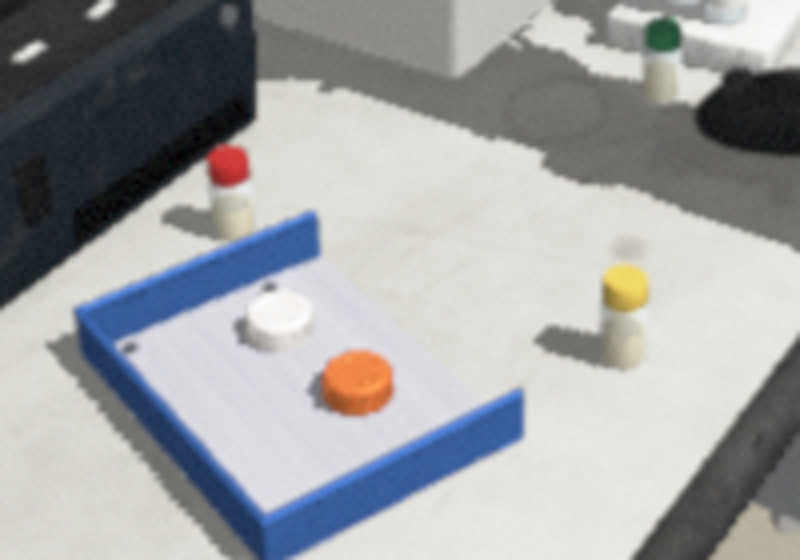

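Both caps lie flat and wholly inside the tray, white at (278,320) and orange at (357,382) in the crop. All three vials are standing in place, and the gripper is clear.

```bash
python3 -c "
from plant import ticket
print(ticket.hand_in())"
```

```text
the job is handed in; nothing more can be done
None
```

I swept the orange and white caps along the surface into the tray, where both lie flat and wholly inside, left all three vials standing in place, and handed the job in at about 15 s.

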